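# Fit a fresh filter cartridge in the bench fume extractor

### The job

The fume extractor needs its fresh filter: fit the filter cartridge that stands on the table into the round well in the extractor's sloping top. Find the slots with its lugs, press it down against the spring, turn it clockwise to the stop, let it spring up into the lock and let go; do not force it, and leave the bottle, the tape measure and the mallet where they are.

Things in the scene. Friction and masses are not known exactly. Their poses are not given: they have to be found in the camera images.
- cartridge: Filter cartridge, 0.25 to 0.42 kg, upright on the table at the start. Origin: centre of its underside (foot); z up its axis. White round body 88 mm in diameter, z 0 to 46 mm, its foot chamfered 5 mm in over the first 7 mm; grey flange 124 mm in diameter, z 46 to 52, with dark air slits; on top a bar grip. A half turn about z makes no difference.
- grip (a point): Point on the cartridge's axis 72 mm above its foot, in the middle of the grey bar grip on its flange: a straight bar 80 mm long (along x), 20 mm wide (along y), z 52 to 86 mm above the foot. Axes as the cartridge's.
- lugs (a point): Point on the cartridge's axis 29 mm above its foot, midway between its two bayonet lugs. They stand out of the body under the flange along +x and -x, in line with the bar grip: 16 mm wide, 8 mm high (z 25 to 33 mm above the foot), reaching 53 mm from the axis. Axes as the cartridge's.
- mount: Round well in the extractor's sloping top, 92 mm in bore, with a black bayonet ring round its mouth inside a screwed bezel. Origin: centre of the ring's top face; z square to the slope, out of the well (30 degrees from vertical, leaning to the extractor's front); x up the slope. With the lugs riding on the ring beside its slots the cartridge's foot is 25 mm below the top face (-25 mm along z).
- rim (a point): Point on the bezel's outer edge at the top of the slope, 84 mm from the centre along the mount's x. The ring has two opposite slots, 22 mm wide, cut to 57 mm from the axis. It is clamped firmly where last set, so their direction is not in these poses: 80 degrees counterclockwise of this point seen from above, give or take 25; find it by eye or by feel. Axes as the mount's.
- plate (a point): Centre of the sprung plate's top in the well, when free: 35 mm below the ring's top face. With the lugs dropped in the slots the cartridge rests on it (foot at -35 mm), not yet able to turn. 7 N starts it moving, 15 N presses it 11 mm in. The cartridge turns, clockwise only, with its foot pressed to -44 to -46 mm; at -46 the flange is hard on the ring. Axes as the mount's.
- extractor: Bench fume extractor: grey wedge-shaped steel cabinet standing fast on the table, 270 mm deep (x), 260 mm wide (y), 75 mm high at its front (-x), 231 mm at its back; its top slopes 30 degrees. Origin: centre of its underside, z up. The bayonet ring's centre lies 153 mm above it.
- lip (a point): A point on the mount's axis, 11 mm below the ring's top face: the underside of the lip that the pressed lugs pass under. 80 degrees clockwise of the slots are the lock pockets, with an end stop; their roof is 8 mm below the top face. Let up there, the spring lifts the lugs into the pockets and holds them: foot at -41 mm, 4 degrees of play either way. Axes as the mount's.
- bottle: Bystander: clear drinks bottle with black cap, diameter 68 mm, 210 mm tall, standing. Origin: centre of its underside.
- tape: Bystander: black and yellow tape measure, 75 x 36 x 62 mm, standing. Origin: centre of its underside.
- mallet: Bystander: mallet lying on the table, wooden handle 250 mm long (along x), black rubber head 36 mm thick and 112 mm long (along y) at its +x end. Origin: middle of the handle, at table height.
There are look-alikes about, which are no part of the job. What is meant by the cartridge is not brown or turquoise, and is the smaller of those in its own colour.

How it is judged:
By the outcome, as a careful person would: the job done as asked, in the order asked, and still so for the second after the job is handed in, with the robot touching nothing.
It also fails if it takes over 72 s, if anything falls off the work surface, if the arm or the gripper's body presses on something with over 40 N, if the wrist force passes 120 N, or if a joint passes its speed limit or range.

### The arm

A 7-joint arm with a two-finger parallel gripper is mounted at the origin on the work surface. World frame = base frame: x ahead of the robot, y to its left, z up, the work surface at z = 0. Lengths are in m, angles in rad, forces in N, time in s.
With the tool pointing down it reaches from about 0.4 to 0.85 m from the base axis. Payload 4.5 kg.
Tool frame: the origin (TCP) lies on the centre line of the jaws, within the pads' length; the fingertips stand 17 mm ahead of it and the grasp point (between the pads) lies 2 mm behind it (r.tip_reach is the distance from the TCP to the fingertips, in m); z points along the fingers, y is the line along which they close (so a half turn about z gives the same grasp; the last joint's range is limited). The gripper opens to 88 mm and grips with 3 to 60 N. Pads are 18 mm wide; open, the fingers measure 123 mm over their backs; the gripper's body (75 mm by 187 mm) begins 45 mm behind the grasp point.
Start: joints at [1.238, 0.689, -0.195, 1.565, 0.157, 0.902, -0.215], TCP at [0.224, -0.583, 0.256] pointing down, gripper open.
Joint ranges: [-3.01, 3.01], [-0.46, 2.08], [-1.47, 1.51], [0.13, 2.56], [-1, 4.14], [0.04, 2.09], [-2.66, 2.66]. Speed limits (rad/s): [2.57, 2.57, 3.14, 3.14, 3.14, 3.14, 3.14].

### API

Orientations are given as a unit quaternion [x, y, z, w].
In Python, from plant import r gives the robot as it stands.
- The arm moves only by the tool step_arm, never from a script. Its argument "steps" is a list of rows, each a list of 7 numbers: the shift along the tool's x, y, z in cm, then the turn, a rotation vector about the tool's x, y, z in degrees, then the gripper's target within -1 to 1 (shut at 1, half-way at 0, fully open at -1). A call has 1 to 8 rows; each row shifts and turns the commanded pose from where the row before left it, along the tool's axes as they then stand; what a row does not reach is not made up. A row lasts 1/8 s, in which the tool goes at most 62.5 mm and 10.7 degrees, less where a joint would pass 70% of its speed; a pose out of reach is approached as far as the arm can. A call with a gripper value outside its range is refused whole. The fingers move at their own pace and stop on an object; "force" is the grip in N (left out, the last holds). Time passes only in rows, so rows that do not move let the fingers close. It gives the time, the measured TCP pose, the force, the opening and the grip force at its end, in the units of the state.
- r.get_state(): the state, without advancing time (a new reading comes with each control period).
- r.snapshot(name): name is "scene" or "top" or "wrist"; returns a dict with "pixels" (480x640x3 uint8, red, green, blue), "fx", "fy", "cx", "cy" (pixels), "cam_to_world" (4x4, takes a point from camera to world coordinates). Camera axes: x right, y down, z forward; pixel columns grow to the right and rows downward; lengths in m; the calibration is good to about 2 mm. A picture is of the moment at which its call begins. There is no depth.
- r.finish_job(): hands the job in; it is judged then, once.
The state is a dict: "clock": time; "q": joint angles; "qd": joint speeds; "joint_torque": joint torques, N m; "tool_pos": TCP position; "eef_rot": TCP orientation; "contact_force": force on the tool from outside, world axes, zero at the start; "moment": the same for the moment, N m; "opening": opening from 0.0 (shut) to 1.0 (fully open); "finger_force": force on a finger pad.
Only numpy, scipy, OpenCV 4.12 (cv2) and the standard library are available. Lean on these libraries where they do the work, as an engineer would, in place of code of your own. Each camera call takes 0.05 s, during which the arm holds its last target. There are 200 camera calls.

## Working session

There is one attempt and no reset: what is moved stays moved. The work goes in short steps, Python scripts to look and compute and a tool call to move; the robot and the scene stay as the last step left them, time stands still between calls to the robot, and variables do not carry over. Pictures are saved under pics/ and viewed, at most 10 in all, crops included, and the job is handed in when it is done.

Besides the shell and the picture viewer there is one more tool, called after "Request:" as name(argument=value, ...) on one line, values as JSON. step_arm: Moves the arm, as the interface text tells. Its arguments: {"type":"object","properties":{"steps":{"type":"array","items":{"type":"array","items":{"type":"number"}}},"force":{"type":"number"}},"required":["steps"]}

```bash
mkdir -p pics; ls
python3 - <<'E'
from plant import r
import cv2,numpy as np
for n in("scene","top"):
    s=r.snapshot(n); cv2.imwrite(f"pics/{n}0.png",s["pixels"][:,:,::-1]); print(n,s["fx"],s["cx"],s["cy"],np.round(s["cam_to_world"],4).tolist())
s=r.get_state();print(s["clock"],s["tool_pos"],s["eef_rot"],s["contact_force"])
E
```

```text
pics
scene 541.7743674828391 321.0556550925504 226.7973462867645 [[-0.7885, 0.4604, -0.4077, 1.1898], [0.615, 0.5923, -0.5205, 0.8002], [0.0019, -0.6612, -0.7502, 1.3295], [0.0, 0.0, 0.0, 1.0]]
top 483.210941792655 316.6508496558685 237.28514105286996 [[0.0283, -0.9926, 0.1181, 0.358], [-0.9995, -0.0262, 0.0194, -0.0231], [-0.0162, -0.1186, -0.9928, 1.4965], [0.0, 0.0, 0.0, 1.0]]
0.1 [ 0.223944   -0.58295156  0.25502437] [ 9.83224724e-01  1.82396611e-01 -1.87315791e-04 -7.63299394e-04] [0.3321815  0.73487276 0.05008373]
```

View pics/scene0.png

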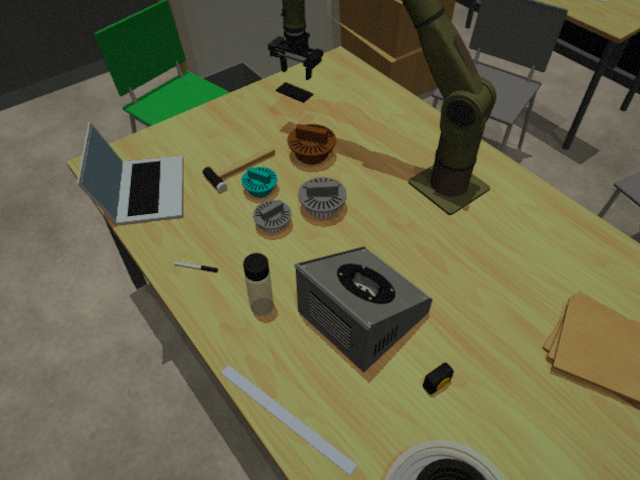

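View pics/top0.png

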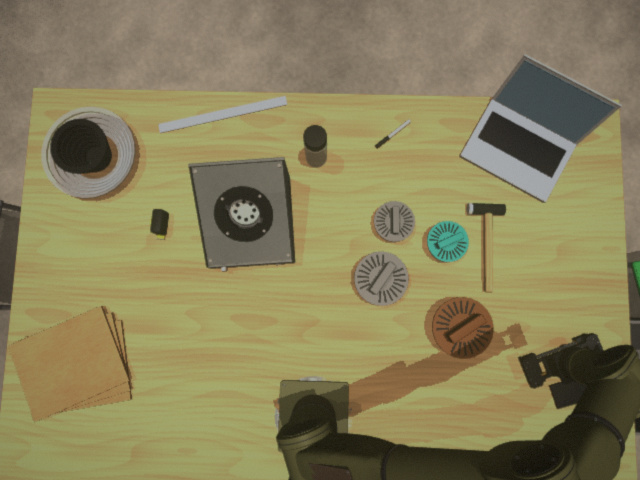

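Candidates in the top view are small grey (394,221), large grey (380,278), turquoise (447,241) and brown (462,327). The small grey one fits, because it is not brown or turquoise and is the smaller of the two greys. I'll confirm that in a crop, along with the extractor's slope.

Run:
```python
import cv2,numpy as np
a=cv2.imread("pics/scene0.png");b=cv2.imread("pics/top0.png")
R=lambda im,x0,y0,w,h,W,H:np.clip(cv2.resize(im[y0:y0+h,x0:x0+w],(W,H),interpolation=cv2.INTER_CUBIC)*1.5,0,255).astype(np.uint8)
m=np.vstack([np.hstack([R(a,285,240,160,120,400,300),R(b,180,150,130,97,400,300)]),np.hstack([R(a,240,160,120,90,400,300),R(b,345,185,160,120,400,300)])])
cv2.imwrite("pics/m1.png",m)
```

```text
(no output)
```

View pics/m1.png

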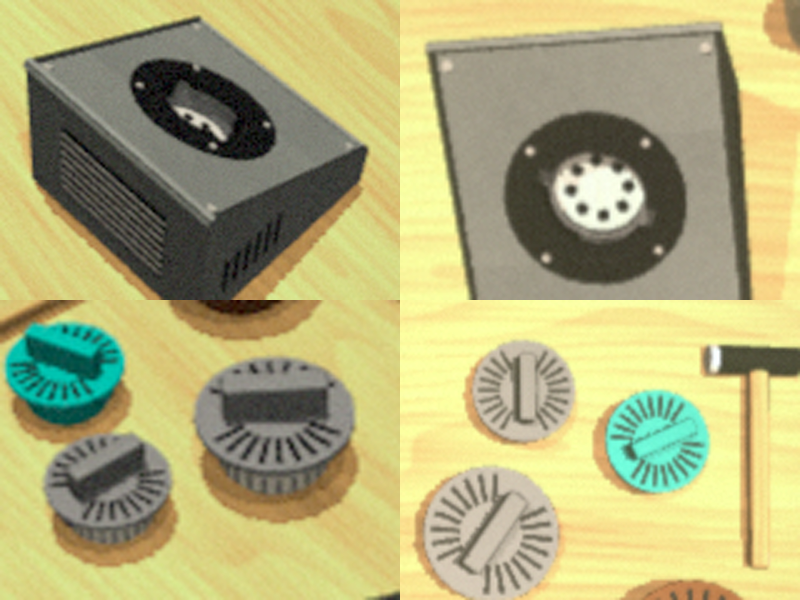

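The high side (with the grille) is away from the robot, so up-slope is about +x. The small grey cartridge's bar runs nearly along world x. The slots show in the top view as notches at the upper left and lower right of the bore. Next I measure.

```bash
cat > h.py <<'E'
import numpy as np,cv2
from scipy.optimize import least_squares
def ray(s,p):
    d=np.linalg.inv([[s["fx"],0,s["cx"]],[0,s["fy"],s["cy"]],[0,0,1]])@np.array([p[0],p[1],1.]); M=s["cam_to_world"]; d=M[:3,:3]@d
    return M[:3,3],d/np.linalg.norm(d)
def plane(s,p,q,n):
    o,d=ray(s,p); return o+d*(np.dot(np.asarray(q)-o,n)/np.dot(d,n))
def tri(*sp):
    A=0;b=0;R=[ray(s,p) for s,p in sp]
    for o,d in R: P=np.eye(3)-np.outer(d,d);A=A+P;b=b+P@o
    x=np.linalg.solve(A,b); return x,max(np.linalg.norm((np.eye(3)-np.outer(d,d))@(x-o)) for o,d in R)
def circ(P):  # points Nx2 -> cx,cy,r robust
    f=lambda v:np.hypot(P[:,0]-v[0],P[:,1]-v[1])-v[2]
    return least_squares(f,[*P.mean(0),.07],loss="soft_l1",f_scale=.001).x
def big(mask,pt=None):
    c,_=cv2.findContours(mask.astype(np.uint8),cv2.RETR_EXTERNAL,cv2.CHAIN_APPROX_NONE)
    return max(c,key=cv2.contourArea)
E
python3 - <<'E'
from plant import r
from h import *
S={n:r.snapshot(n) for n in("top","scene")};T,C=S["top"],S["scene"]
pr=[((189,164.6),(370,328)),((284,158),(296,266)),((294,263),(365,247)),((206,268),(432,300))]
Q=[]
for a,b in pr:
    x,e=tri((T,a),(C,b));Q.append(x);print("corner",x.round(3),round(e,4))
Q=np.array(Q)
c=Q.mean(0);n=np.linalg.svd(Q-c)[2][2];n*=np.sign(n[2]);print("n",n.round(3),"tilt",np.degrees(np.arccos(n[2])),"downhill yaw",np.degrees(np.arctan2(n[1],n[0])))
up=(Q[0]+Q[1]-Q[2]-Q[3]);print("yaw up",np.degrees(np.arctan2(up[1],up[0])), "yaw side",np.degrees(np.arctan2(*(-(Q[0]+Q[3]-Q[1]-Q[2])[[0]],(Q[0]+Q[3]-Q[1]-Q[2])[1]))))
for nm,(x0,y0,x1,y1) in (("top",(208,178,280,250)),("scene",(330,255,402,310))):
    s=S[nm];g=s["pixels"].max(2).astype(float);m=np.zeros(g.shape,bool);sub=cv2.GaussianBlur(g,(3,3),0)[y0:y1,x0:x1];m[y0:y1,x0:x1]=sub<55
    k=cv2.convexHull(big(m))[:,0];print(nm,"bezel px ctr",cv2.fitEllipse(k),np.percentile(sub,[5,30,60,90]))
# cartridge
for nm,(x0,y0,x1,y1) in (("top",(368,195,420,248)),("scene",(248,195,296,240))):
    s=S[nm];p=cv2.GaussianBlur(s["pixels"],(3,3),0).astype(int);m=np.zeros(p.shape[:2],bool);w=p[...,0]-p[...,2];m[y0:y1,x0:x1]=(w<30)[y0:y1,x0:x1]
    k=cv2.convexHull(big(m))[:,0];print(nm,"cart",cv2.fitEllipse(k),k.min(0),k.max(0))
E
```

```text
corner [0.696 0.353 0.23 ] 0.0015
corner [0.722 0.097 0.223] 0.0015
corner [0.45  0.07  0.068] 0.0
corner [0.428 0.329 0.07 ] 0.0011
n [-0.498 -0.061  0.865] tilt 30.091887035363982 downhill yaw -172.9791547961371
yaw up 5.473273745255333 yaw side [5.27273245]
top bezel px ctr ((243.1514892578125, 213.61676025390625), (53.06864547729492, 57.71763229370117), 110.26177978515625) [ 42.5     54.0625 107.125  112.5   ]
scene bezel px ctr ((365.6867370605469, 283.3039855957031), (30.927579879760742, 63.27909469604492), 117.52457427978516) [15.125   41.4     86.3125  97.38125]
top cart ((394.0299072265625, 220.84030151367188), (38.8506965637207, 39.1114387512207), 80.16436004638672) [375 202] [413 240]
scene cart ((272.0380554199219, 215.46629333496094), (32.75843811035156, 37.44731521606445), 81.98684692382812) [253 200] [290 232]
```

Run:
```python
from plant import r
from h import *
T=r.snapshot("top");C=r.snapshot("scene")
x,e=tri((T,(243.15,213.62)),(C,(365.69,283.3)));print("mount tri",x.round(4),e)
y=np.radians(5.4);n=np.array([-.5*np.cos(y),-.5*np.sin(y),.866]);ux=np.array([.866*np.cos(y),.866*np.sin(y),.5]);uy=np.cross(n,ux)
for s,(x0,y0,x1,y1) in ((T,(208,178,280,250)),(C,(330,255,402,310))):
    g=cv2.GaussianBlur(s["pixels"].max(2),(3,3),0);m=np.zeros(g.shape,bool);m[y0:y1,x0:x1]=g[y0:y1,x0:x1]<75 if s is T else g[y0:y1,x0:x1]<60
    k=cv2.convexHull(big(m))[:,0]
    P=np.array([plane(s,p,x,n) for p in k]);c=circ(np.c_[(P-x)@ux,(P-x)@uy]);print("circle",c.round(4),(x+c[0]*ux+c[1]*uy).round(4))
for z in (.046,.052):
  c=plane(T,(394.03,220.84),[0,0,z],[0,0,1]);e=plane(T,(394.03+19.5,220.84),[0,0,z],[0,0,1]);print("cart",c.round(4),"r",np.linalg.norm(e-c))
# height check: flange left/right edges in scene at that centre
M=np.linalg.inv(C["cam_to_world"])
for z in (.0,.046,.052):
    p=M[:3,:3]@np.array([*c[:2],z])+M[:3,3];print(z,C["fx"]*p[0]/p[2]+C["cx"],C["fy"]*p[1]/p[2]+C["cy"])
s=r.get_state();from scipy.spatial.transform import Rotation as R
print(R.from_quat(s["eef_rot"]).as_matrix().round(3));w=r.snapshot("wrist");print(w["fx"],(R.from_quat(s["eef_rot"]).inv().as_matrix()@(w["cam_to_world"][:3,3]-s["tool_pos"])).round(3),(R.from_quat(s["eef_rot"]).inv().as_matrix()@w["cam_to_world"][:3,:3]).round(3))
```

```text
mount tri [0.5795 0.2131 0.1518] 0.0004574985050815829
circle [-0.0016 -0.0002  0.0834] [0.5781 0.2128 0.151 ]
circle [-0.0043 -0.0019  0.0858] [0.5759 0.2109 0.1496]
cart [ 0.5869 -0.2276  0.046 ] r 0.058858971946958674
cart [ 0.5859 -0.2267  0.052 ] r 0.05861549951750347
0.0 272.96899227674953 224.57585431375932
0.046 272.0438298418605 215.08162243143792
0.052 271.9204495999936 213.8154657201342
[[ 0.933  0.359 -0.   ]
 [ 0.359 -0.933  0.001]
 [-0.    -0.001 -1.   ]]
388.32697897030306 [ 0.081 -0.    -0.13 ] [[ 0.    -0.951 -0.309]
 [ 1.     0.    -0.   ]
 [ 0.    -0.309  0.951]]
```

Request:
step_arm(steps=[[4.65,-2.02,0,0,0,0,-1],[4.65,-2.02,0,0,0,0,-1],[4.65,-2.02,0,0,0,0,-1],[4.65,-2.02,0,0,0,0,-1],[4.65,-2.02,0,0,0,0,-1],[4.65,-2.02,0,0,0,0,-1],[4.65,-2.02,0,0,0,0,-1],[4.65,-2.02,0,0,0,0,-1]])

```text
clock: 1.35
tool_pos: [0.5146, -0.298, 0.2558]
eef_rot: [0.983, 0.182, 0.0, 0.0]
contact_force: [1.1, 0.0, -0.1]
opening: 0.998
finger_force: 0.0
```

Request:
step_arm(steps=[[4.65,-2.02,0,0,0,0,-1],[4.65,-2.02,0,0,0,0,-1],[0,0,0,0,0,7,-1],[0,0,0,0,0,7,-1],[0,0,0,0,0,7,-1],[0,0,0,0,0,0,-1],[0,0,0,0,0,0,-1]])

```text
clock: 2.22
tool_pos: [0.5858, -0.228, 0.2557]
eef_rot: [1.0, 0.001, -0.0, -0.0]
contact_force: [0.4, -0.3, 0.1]
opening: 1.001
finger_force: 0.0
```

Run:
```python
from plant import r
from h import *
w=r.snapshot("wrist");s=r.get_state();print(s["clock"],s["q"].round(2),s["tool_pos"].round(4),s["eef_rot"].round(3));cv2.imwrite("pics/w1.png",w["pixels"][:,:,::-1])
c=np.array([.586,-.227,.052]);M=np.linalg.inv(w["cam_to_world"]);p=M[:3,:3]@c+M[:3,3];print(w["fx"]*p[0]/p[2]+w["cx"],w["fy"]*p[1]/p[2]+w["cy"])
```

```text
2.275 [ 0.32  0.69 -0.03  1.56  0.03  0.89 -1.3 ] [ 0.5858 -0.2281  0.2557] [ 1.     0.001  0.    -0.   ]
318.22766707093075 203.49410428498211
```

View pics/w1.png

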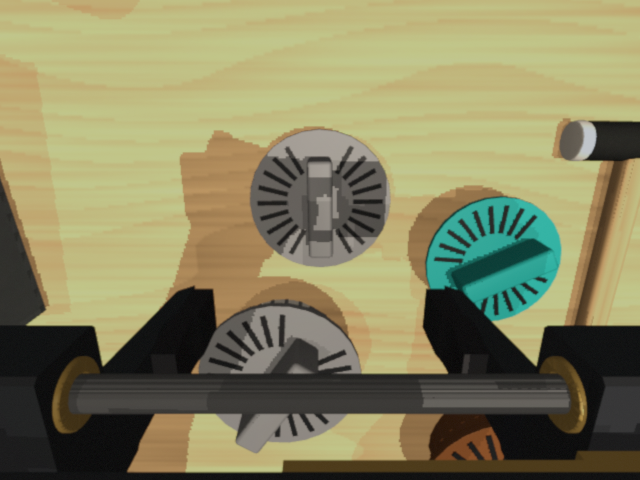

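The cartridge is centred near (319,198) px. Its bar runs from (319,158) to (320,258), in line with the tool's x, and is clear of its neighbours along the jaw line. I'll refine the centre and height.

Run:
```python
from plant import r
from h import *
w=r.snapshot("wrist");T=r.snapshot("top")
p=cv2.GaussianBlur(w["pixels"],(3,3),0).astype(int);m=(p[...,0]-p[...,2]<30)&(p.max(2)>0);mm=np.zeros_like(m);mm[115:280,235:400]=m[115:280,235:400]
k=cv2.convexHull(big(mm))[:,0];e=cv2.fitEllipse(k);print(e)
for z in(.046,.05,.052):
    P=np.array([plane(w,q,[0,0,z],[0,0,1]) for q in k]);print(z,circ(P[:,:2]).round(4))
print(tri((w,e[0]),(T,(394.03,220.84))))
# bar top end edges, z=.086
for q in((319,158),(320,258)):print(plane(w,q,[0,0,.086],[0,0,1]).round(4))
```

```text
((319.685546875, 197.76426696777344), (136.48818969726562, 138.8693389892578), 89.06999206542969)
0.046 [ 0.5863 -0.2283  0.0623]
0.05 [ 0.5873 -0.2283  0.0615]
0.052 [ 0.5878 -0.2283  0.0612]
(array([ 0.58808407, -0.22846997,  0.03862529]), np.float64(0.00015155620114357276))
[ 0.6298 -0.2277  0.086 ]
[ 0.5479 -0.2286  0.086 ]
```

Request:
step_arm(steps=[[0.2,0,4.0,0,0,0,-1],[0,0,4.0,0,0,0,-1],[0,0,4.0,0,0,0,-1],[0,0,4.0,0,0,0,-1],[0,0,1.5,0,0,0,-1],[0,0,0.8,0,0,0,-1],[0,0,0,0,0,0,-1]])

```text
clock: 3.25
tool_pos: [0.5884, -0.2283, 0.0734]
eef_rot: [1.0, 0.0, 0.001, 0.0]
contact_force: [-0.7, -0.0, -0.1]
opening: 0.997
finger_force: 0.0
```

Request:
step_arm(force=45, steps=[[0,0,0,0,0,0,1],[0,0,0,0,0,0,1],[0,0,0,0,0,0,1],[0,0,0,0,0,0,1],[0,0,0,0,0,0,1],[0,0,0,0,0,0,1]])

```text
clock: 4.0
tool_pos: [0.5878, -0.2281, 0.0727]
eef_rot: [1.0, 0.0, -0.0, 0.0]
contact_force: [0.1, 0.1, 0.2]
opening: 0.345
finger_force: 0.0
```

Request:
step_arm(steps=[[0,0,0,0,0,0,1],[0,0,0,0,0,0,1],[0,0,0,0,0,0,1],[0,0,0,0,0,0,1]])

```text
clock: 4.5
tool_pos: [0.5877, -0.2282, 0.0727]
eef_rot: [1.0, 0.0, -0.0, 0.0]
contact_force: [0.6, -0.7, -1.3]
opening: 0.225
finger_force: 44.9
```

Request:
step_arm(steps=[[0,0,-1.0,0,0,0,1],[0,0,-4.0,0,0,0,1],[0,0,-5.0,0,0,0,1],[0,0,-5.0,0,0,0,1],[0,0,-5.0,0,0,0,1],[0,0,-5.0,0,0,0,1],[0,0,-5.0,0,0,0,1],[0,0,0,0,0,0,1]])

```text
clock: 5.5
tool_pos: [0.5895, -0.2286, 0.3777]
eef_rot: [1.0, 0.0, 0.005, 0.001]
contact_force: [-0.8, -0.5, -4.1]
opening: 0.223
finger_force: 44.9
```

```bash
cat >> h.py <<'E'
from scipy.spatial.transform import Rotation as R
Mt=np.array([.578,.2125,.1515]);yaw=np.radians(5.4);N=np.array([-.5*np.cos(yaw),-.5*np.sin(yaw),.8660254]);UX=np.array([.8660254*np.cos(yaw),.8660254*np.sin(yaw),.5]);UY=np.cross(N,UX)
def go(s,pos,a):
    "print shift (cm) and rotvec (deg) in the present tool frame; a=tool x angle in mount frame, deg"
    a=np.radians(a);x=np.cos(a)*UX+np.sin(a)*UY;B=R.from_matrix(np.c_[x,np.cross(-N,x),-N]);A=R.from_quat(s["eef_rot"])
    print("shift cm",(A.inv().apply(pos-s["tool_pos"])*100).round(2),"rot deg",np.degrees((A.inv()*B).as_rotvec()).round(2),np.degrees((A.inv()*B).magnitude()).round(1))
E
python3 - <<'E'
from plant import r
from h import *
s=r.get_state();a=np.radians(75);x=np.cos(a)*UX+np.sin(a)*UY
P=Mt+N*.22-.10*x;print(P,s["q"].round(2));go(s,P,75)
T=r.snapshot("top")
for q in((227.1,208.2),(261.2,219.6)):
    d=plane(T,q,Mt,N)-Mt;print(np.degrees(np.arctan2(d@UY,d@UX)),np.hypot(d@UX,d@UY))
E
```

```text
[0.45526344 0.1038748  0.32908464] [ 0.31  0.58 -0.03  1.38  0.02  1.17 -1.29]
shift cm [-13.46 -33.26   4.64] rot deg [-18.09  26.41 -78.42] 84.7
63.49517235498437 0.0478775391113009
-111.97560906806437 0.05256915705601193
```

Request:
step_arm(steps=[[-1.68,-4.16,0,0,0,0,1],[-1.68,-4.16,0,0,0,0,1],[-1.68,-4.16,0,0,0,0,1],[-1.68,-4.16,0,0,0,0,1],[-1.68,-4.16,0,0,0,0,1],[-1.68,-4.16,1.2,0,0,0,1],[-1.68,-4.16,1.7,0,0,0,1],[-1.68,-4.16,1.7,0,0,0,1]])

```text
clock: 6.55
tool_pos: [0.451, 0.1055, 0.3248]
eef_rot: [1.0, 0.0, -0.002, 0.001]
contact_force: [1.5, 0.6, -3.0]
opening: 0.224
finger_force: 44.9
```

Request:
step_arm(steps=[[0,0,0,-1.81,2.64,-7.84,1],[0,0,0,-1.81,2.64,-7.84,1],[0,0,0,-1.81,2.64,-7.84,1],[0,0,0,-1.81,2.64,-7.84,1],[0,0,0,-1.81,2.64,-7.84,1],[0,0,0,-1.81,2.64,-7.84,1],[0,0,0,-1.81,2.64,-7.84,1],[0,0,0,-1.81,2.64,-7.84,1]])

```text
clock: 7.55
tool_pos: [0.4513, 0.1041, 0.325]
eef_rot: [0.829, 0.519, 0.172, 0.119]
contact_force: [-0.4, -1.9, -2.6]
opening: 0.225
finger_force: 44.9
```

Request:
step_arm(steps=[[0,0,0,-1.81,2.64,-7.84,1],[0,0,0,-1.81,2.64,-7.84,1],[0,0,0,0,0,0,1],[0,0,0,0,0,0,1]])

```text
clock: 8.05
tool_pos: [0.4545, 0.1044, 0.3266]
eef_rot: [0.749, 0.613, 0.208, 0.143]
contact_force: [0.4, 0.1, -2.6]
opening: 0.221
finger_force: 44.9
```

Run:
```python
from plant import r
from h import *
s=r.get_state();print(s["clock"],s["q"].round(2),s["tool_pos"].round(4));a=np.radians(75);x=np.cos(a)*UX+np.sin(a)*UY
go(s,Mt+N*.22-.10*x,75)
w=r.snapshot("wrist");cv2.imwrite("pics/w2.png",np.clip(w["pixels"][:,:,::-1].astype(float)*1.3,0,255))
```

```text
8.05 [-0.55  0.25  0.15  2.36  1.22  0.13 -1.81] [0.4545 0.1044 0.3266]
shift cm [-0.01  0.19 -0.18] rot deg [-0.67  0.55 -1.77] 2.0[ WARN:0@0.416] global loadsave.cpp:1063 imwrite_ Unsupported depth image for selected encoder is fallbacked to CV_8U.
```

View pics/w2.png

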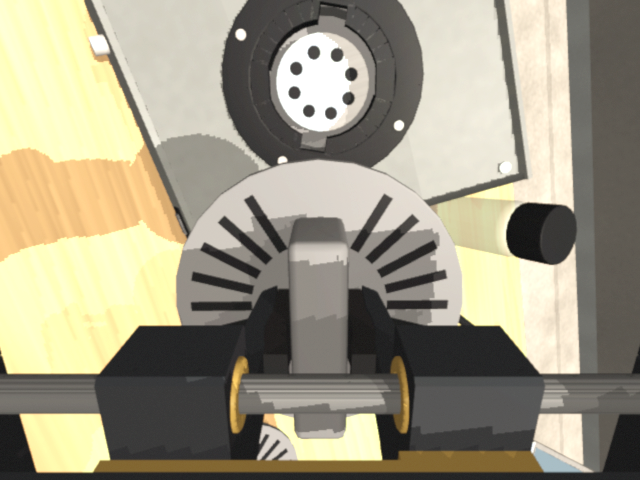

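The ring is centred near (322,77) px, with slots near (333,12) and (314,140). I'll rectify onto the mount plane and enlarge to read the angle.

Run:
```python
from plant import r
from h import *
w=r.snapshot("wrist")
g=cv2.GaussianBlur(w["pixels"].max(2),(3,3),0)
# bezel circle: dark/grey boundary, upper part of picture
m=np.zeros(g.shape,bool);m[0:158,205:440]=g[0:158,205:440]<75
k=cv2.convexHull(big(m))[:,0];k=k[(k[:,1]>2)&(k[:,1]<150)]
P=np.array([plane(w,p,Mt,N)-Mt for p in k]);c=circ(np.c_[P@UX,P@UY]);print("circle",c.round(4),(Mt+c[0]*UX+c[1]*UY).round(4))
# bore plate check + rectified view, centred on Mt, 1px=.25mm, up = UX, left = UY
M=np.linalg.inv(w["cam_to_world"]);K=np.array([[w["fx"],0,w["cx"]],[0,w["fy"],w["cy"]],[0,0,1]])
C=Mt+c[0]*UX+c[1]*UY
src=[];dst=[]
for i,j in((-1,-1),(-1,1),(1,1),(1,-1)):
    p=K@(M[:3,:3]@(C+.07*(i*UX+j*UY))+M[:3,3]);src.append(p[:2]/p[2]);dst.append((300-280*j,300-280*i))
H=cv2.getPerspectiveTransform(np.float32(src),np.float32(dst));o=cv2.warpPerspective(w["pixels"][:,:,::-1],H,(600,600),flags=cv2.INTER_CUBIC)
o=np.clip(o*2.2,0,255).astype(np.uint8)
for rr in(46,57):cv2.circle(o,(300,300),rr*4,(0,0,255),1)
for a in range(0,360,10):
    t=np.radians(a);v=np.array([-np.sin(t),-np.cos(t)])
    cv2.line(o,tuple((300+v*236).astype(int)),tuple((300+v*(270 if a%30==0 else 250)).astype(int)),(0,255,0),1)
cv2.imwrite("pics/rect.png",o)
```

```text
circle [ 0.0006 -0.0008  0.0826] [0.5786 0.2117 0.1518]
```

View pics/rect.png

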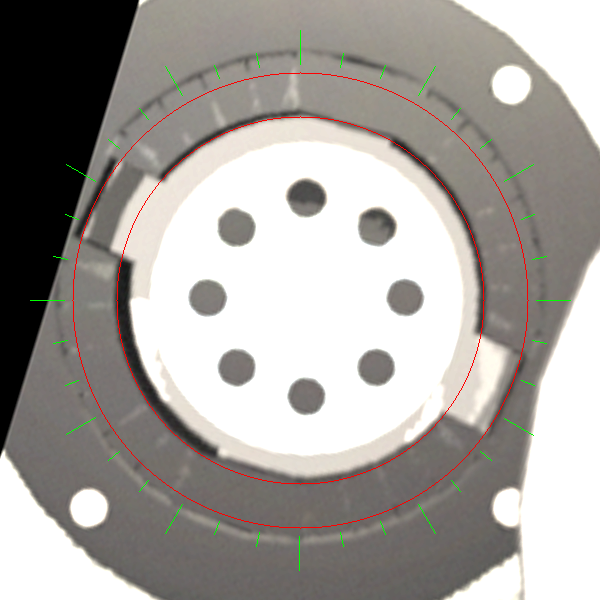

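Slot mid-lines give 64° counterclockwise of up-slope, which fits 80±25. The bore radius matches 46 mm. Moving to a standoff 25 mm above the ring.

```bash
sed -i 's/^Mt=np.array(\[.578,.2125,.1515\])/Mt=np.array([.5787,.2117,.1519])/' h.py
python3 - <<'E'
from plant import r
from h import *
s=r.get_state();P=Mt+N*(.025+.0727);print(P);go(s,P,64)
E
```

```text
[0.5300668  0.20710281 0.23651068]
shift cm [10.01  0.04 11.97] rot deg [-0.55  0.56  9.25] 9.3
```

Request:
step_arm(steps=[[2.5,0,0,0,0,0,1],[2.5,0,0,0,0,0,1],[2.5,0,0,0,0,0,1],[2.5,0,3,0,0,0,1],[0,0,3,0,0,0,1],[0,0,3,-0.5,0.5,4.6,1],[0,0,3,0,0,4.6,1],[0,0,0,0,0,0,1]])

```text
clock: 9.15
tool_pos: [0.5215, 0.2032, 0.2488]
eef_rot: [0.783, 0.569, 0.214, 0.134]
contact_force: [-0.2, 0.1, -2.7]
opening: 0.221
finger_force: 44.9
```

Run:
```python
from plant import r
from h import *
s=r.get_state();print(s["clock"],s["q"].round(2),s["contact_force"].round(2));go(s,Mt+N*(.025+.0727),64)
```

```text
9.15 [-0.59  0.52  0.01  2.22  1.78  0.25 -2.63] [-0.24  0.1  -2.7 ]
shift cm [0.37 0.03 1.51] rot deg [-0.34  0.94  2.78] 3.0
```

Joint 7 is at its limit here. The cartridge is symmetric under a half turn, so I turn the tool -180° to free joint 7 for the clockwise turn.

Request:
step_arm(steps=[[0,0,-1,0,0,-9,1],[0,0,0,0,0,-9,1],[0,0,0,0,0,-9,1],[0,0,0,0,0,-9,1],[0,0,0,0,0,-9,1],[0,0,0,0,0,-9,1],[0,0,0,0,0,-9,1],[0,0,0,0,0,-9,1]])

```text
clock: 10.15
tool_pos: [0.5162, 0.2037, 0.2602]
eef_rot: [0.297, 0.92, 0.096, 0.236]
contact_force: [0.4, -1.1, -2.9]
opening: 0.224
finger_force: 44.9
```

Request:
step_arm(steps=[[0,0,0,0,0,-9,1],[0,0,0,0,0,-9,1],[0,0,0,0,0,-9,1],[0,0,0,0,0,-9,1],[0,0,0,0,0,-9,1],[0,0,0,0,0,-9,1],[0,0,0,0,0,-9,1],[0,0,0,0,0,-9,1]])

```text
clock: 11.15
tool_pos: [0.5161, 0.2036, 0.2602]
eef_rot: [-0.301, 0.919, -0.062, 0.247]
contact_force: [-0.1, 0.5, -2.9]
opening: 0.222
finger_force: 44.9
```

Request:
step_arm(steps=[[0,0,0,0,0,-9,1],[0,0,0,0,0,-9,1],[0,0,0,0,0,-9,1],[0,0,0,0,0,0,1],[0,0,0,0,0,0,1]])

```text
clock: 11.78
tool_pos: [0.5164, 0.2034, 0.2597]
eef_rot: [-0.504, 0.825, -0.117, 0.226]
contact_force: [-0.1, -0.1, -1.9]
opening: 0.224
finger_force: 44.9
```

Run:
```python
from plant import r
from h import *
s=r.get_state();print(s["clock"],s["q"].round(2),s["contact_force"].round(2),s["finger_force"],s["opening"]);go(s,Mt+N*(.025+.0727),64-180)
```

```text
11.775 [-0.88  0.54  0.44  2.24  2.93  0.05 -0.81] [-0.12 -0.12 -1.88] 44.92040790617466 0.22355210611207846
shift cm [-0.27  0.08  2.7 ] rot deg [ 0.1  -0.82 -6.35] 6.4
```

Request:
step_arm(steps=[[-0.13,0.04,1.0,0.1,-0.8,-3.2,1],[-0.13,0.04,1.0,0,0,-3.2,1],[0,0,1.0,0,0,0,1],[0,0,1.0,0,0,0,1],[0,0,0.5,0,0,0,1],[0,0,0,0,0,0,1],[0,0,0,0,0,0,1]])

```text
clock: 12.65
tool_pos: [0.5391, 0.2078, 0.2205]
eef_rot: [-0.551, 0.793, -0.128, 0.225]
contact_force: [-0.4, -0.2, -3.1]
opening: 0.223
finger_force: 44.9
```

Run:
```python
from plant import r
from h import *
s=r.get_state();print(s["clock"],s["q"].round(2),s["contact_force"].round(2),s["finger_force"],s["opening"]);go(s,Mt+N*(.005+.0727),64-180)
w=r.snapshot("wrist");cv2.imwrite("pics/w3.png",np.clip(w["pixels"][:,:,::-1].astype(float)*1.3,0,255).astype(np.uint8))
```

```text
12.65 [-0.79  0.63  0.35  2.22  3.    0.16 -0.77] [-0.37 -0.17 -3.12] 44.92054542526603 0.22267399296462842
shift cm [-0.02 -0.01  0.17] rot deg [-0.01 -0.06  0.23] 0.2
```

View pics/w3.png

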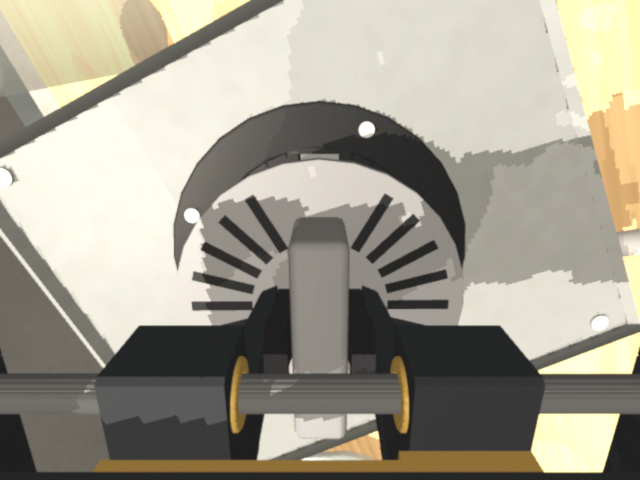

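The slot shows at (320,156), in line with the bar at (319), and the bezel is centred at 320. Lowering.

Request:
step_arm(steps=[[0,0,0.7,0,0,0,1],[0,0,0.5,0,0,0,1],[0,0,0.5,0,0,0,1],[0,0,0.5,0,0,0,1],[0,0,0.5,0,0,0,1],[0,0,0,0,0,0,1]])

```text
clock: 13.45
tool_pos: [0.5526, 0.209, 0.1966]
eef_rot: [-0.551, 0.793, -0.128, 0.225]
contact_force: [0.3, -0.2, -2.9]
opening: 0.223
finger_force: 44.9
```

```bash
cat >> h.py <<'E'
def rep(r,h,a):
    s=r.get_state();A=R.from_quat(s["eef_rot"]);d=s["tool_pos"]-Mt;f=s["contact_force"]+np.array([0,0,3.])
    x=A.apply([1,0,0]);print("t",round(s["clock"],2),"q",s["q"].round(2),"h mm",((d@N-.0727)*1e3).round(1),"ux,uy mm",(d@UX*1e3).round(1),(d@UY*1e3).round(1),"a",np.degrees(np.arctan2(x@UY,x@UX)).round(1),"f(ux,uy,n)",[round(float(f@v),1) for v in(UX,UY,N)],"mom n",round(float(s["moment"]@N),2),"grip",s["finger_force"].round(0))
    go(s,Mt+N*(h+.0727),a)
E
python3 -c "
from plant import r
from h import *
rep(r,-.035,64-180)"
```

```text
Traceback (most recent call last):
  File "h.py", line 26, in rep
    x=A.apply([1,0,0]);print("t",round(s["clock"],2),"q",s["q"].round(2),"h mm",((d@N-.0727)*1e3).round(1),"ux,uy mm",(d@UX*1e3).round(1),(d@UY*1e3).round(1),"a",np.degrees(np.arctan2(x@UY,x@UX)).round(1),"f(ux,uy,n)",[round(float(f@v),1) for v in(UX,UY,N)],"mom n",round(float(s["moment"]@N),2),"grip",s["finger_force"].round(0))
                                                                                                                                                                                                                                                                                                               ^^^^^^^^^^^^^^^^^^^^^^^
AttributeError: 'float' object has no attribute 'round'
```

```bash
sed -i 's/s\["finger_force"\].round(0)/round(s["finger_force"])/' h.py
python3 -c "
from plant import r
from h import *
rep(r,-.035,64-180)"
```

```text
t 13.45 q [-0.75  0.68  0.32  2.21  3.01  0.2  -0.77] h mm -20.9 ux,uy mm -0.3 -0.2 a -115.8 f(ux,uy,n) [0.3, -0.3, -0.0] mom n -0.06 grip 45
shift cm [-0.04 -0.02  1.41] rot deg [ 0.   -0.09  0.25] 0.3
```

In the bore with no contact. On to -33 mm in small steps.

Request:
step_arm(steps=[[0,0,0.3,0,0,0,1],[0,0,0.3,0,0,0,1],[0,0,0.3,0,0,0,1],[0,0,0.3,0,0,0,1],[0,0,0,0,0,0,1]])

```text
clock: 14.08
tool_pos: [0.5586, 0.2096, 0.1864]
eef_rot: [-0.552, 0.793, -0.128, 0.225]
contact_force: [0.0, -0.3, -3.3]
opening: 0.224
finger_force: 44.9
```

```bash
python3 -c "
from plant import r
from h import *
rep(r,-.045,64-180)"
```

```text
t 14.07 q [-0.74  0.71  0.3   2.2   3.01  0.22 -0.78] h mm -32.7 ux,uy mm -0.3 -0.2 a -115.8 f(ux,uy,n) [-0.1, -0.3, -0.3] mom n -0.08 grip 45
shift cm [-0.03 -0.01  1.23] rot deg [-0.   -0.08  0.25] 0.3
```

The lugs are in the slots at -32.7 mm, free of force. Pressing against the spring.

Request:
step_arm(steps=[[0,0,0.3,0,0,0,1],[0,0,0.3,0,0,0,1],[0,0,0.3,0,0,0,1],[0,0,0.3,0,0,0,1],[0,0,0,0,0,0,1],[0,0,0,0,0,0,1]])

```text
clock: 14.82
tool_pos: [0.5641, 0.2101, 0.1768]
eef_rot: [-0.551, 0.793, -0.127, 0.225]
contact_force: [-6.3, -1.4, 8.8]
opening: 0.218
finger_force: 44.9
```

```bash
python3 -c "
from plant import r
from h import *
rep(r,-.045,64-180)"
```

```text
t 14.82 q [-0.73  0.73  0.29  2.19  3.02  0.23 -0.78] h mm -43.8 ux,uy mm -0.3 -0.3 a -115.8 f(ux,uy,n) [0.3, -0.8, 13.4] mom n -0.02 grip 45
shift cm [-0.03 -0.01  0.12] rot deg [-0.01 -0.04  0.23] 0.2
```

Request:
step_arm(steps=[[0,0,0.12,0,0,0,1],[0,0,0,0,0,0,1],[0,0,0,0,0,3,1],[0,0,0,0,0,3,1],[0,0,0,0,0,3,1],[0,0,0,0,0,0,1]])

```text
clock: 15.58
tool_pos: [0.5648, 0.2103, 0.1759]
eef_rot: [-0.487, 0.834, -0.109, 0.235]
contact_force: [-7.0, -1.0, 8.3]
opening: 0.222
finger_force: 44.9
```

```bash
python3 -c "
from plant import r
from h import *
rep(r,-.045,64-180-9)"
```

```text
t 15.57 q [-0.71  0.73  0.27  2.19  2.94  0.24 -0.86] h mm -44.9 ux,uy mm -0.1 -0.1 a -124.8 f(ux,uy,n) [-0.5, -0.3, 13.3] mom n 0.02 grip 45
shift cm [-0.01 -0.    0.01] rot deg [-0.02 -0.01  0.23] 0.2
```

Request:
step_arm(steps=[[0,0,0,0,0,4,1],[0,0,0,0,0,4,1],[0,0,0,0,0,4,1],[0,0,0,0,0,4,1],[0,0,0,0,0,4,1],[0,0,0,0,0,4,1],[0,0,0,0,0,4,1],[0,0,0,0,0,0,1]])

```text
clock: 16.58
tool_pos: [0.5649, 0.2105, 0.176]
eef_rot: [-0.271, 0.927, -0.049, 0.254]
contact_force: [-7.5, -1.1, 8.9]
opening: 0.221
finger_force: 44.9
```

```bash
python3 -c "
from plant import r
from h import *
rep(r,-.045,64-180-37)"
```

```text
t 16.57 q [-0.66  0.72  0.19  2.18  2.72  0.25 -1.12] h mm -44.9 ux,uy mm 0.1 0.1 a -152.8 f(ux,uy,n) [-0.6, -0.4, 14.1] mom n -0.04 grip 45
shift cm [ 0.01 -0.    0.01] rot deg [-0.02  0.03  0.21] 0.2
```

Request:
step_arm(steps=[[0,0,0,0,0,4,1],[0,0,0,0,0,4,1],[0,0,0,0,0,4,1],[0,0,0,0,0,4,1],[0,0,0,0,0,4,1],[0,0,0,0,0,4,1],[0,0,0,0,0,4,1],[0,0,0,0,0,4,1]])

```text
clock: 17.58
tool_pos: [0.5649, 0.2105, 0.176]
eef_rot: [-0.005, 0.966, 0.023, 0.258]
contact_force: [-6.9, -0.5, 10.2]
opening: 0.224
finger_force: 44.9
```

```bash
python3 -c "
from plant import r
from h import *
rep(r,-.045,64-180-69)"
```

```text
t 17.57 q [-0.59  0.71  0.08  2.18  2.47  0.28 -1.42] h mm -44.9 ux,uy mm 0.0 0.1 a 175.2 f(ux,uy,n) [0.6, 0.2, 14.9] mom n 0.19 grip 45
shift cm [ 0.   -0.01  0.01] rot deg [-0.01  0.04  0.16] 0.2
```

Request:
step_arm(steps=[[0,0,0,0,0,2,1],[0,0,0,0,0,2,1],[0,0,0,0,0,2,1],[0,0,0,0,0,2,1],[0,0,0,0,0,2,1],[0,0,0,0,0,0,1]])

```text
clock: 18.32
tool_pos: [0.5649, 0.2105, 0.1761]
eef_rot: [0.079, 0.963, 0.045, 0.255]
contact_force: [-7.5, -1.1, 9.7]
opening: 0.221
finger_force: 44.9
```

```bash
python3 -c "
from plant import r
from h import *
rep(r,-.045,64-180-79)"
```

```text
t 18.32 q [-0.57  0.7   0.04  2.18  2.4   0.29 -1.52] h mm -44.9 ux,uy mm 0.1 0.1 a 165.3 f(ux,uy,n) [-0.2, -0.3, 14.7] mom n 0.1 grip 45
shift cm [ 0.   -0.01  0.01] rot deg [0.   0.04 0.25] 0.3
```

Request:
step_arm(steps=[[0,0,0,0,0,1,1],[0,0,0,0,0,1,1],[0,0,0,0,0,1,1],[0,0,0,0,0,0,1]])

```text
clock: 18.82
tool_pos: [0.5649, 0.2105, 0.1761]
eef_rot: [0.104, 0.96, 0.052, 0.254]
contact_force: [-7.3, -0.8, 9.1]
opening: 0.218
finger_force: 44.9
```

```bash
python3 -c "
from plant import r
from h import *
rep(r,-.045,64-180-82)"
```

```text
t 18.82 q [-0.56  0.7   0.02  2.18  2.38  0.3  -1.55] h mm -44.8 ux,uy mm 0.1 0.1 a 162.3 f(ux,uy,n) [-0.3, -0.1, 14.1] mom n 0.14 grip 45
shift cm [ 0.   -0.01  0.02] rot deg [-0.    0.04  0.27] 0.3
```

Request:
step_arm(steps=[[0,0,0,0,0,1,1],[0,0,0,0,0,1,1],[0,0,0,0,0,1,1],[0,0,0,0,0,0,1]])

```text
clock: 19.32
tool_pos: [0.5648, 0.2104, 0.176]
eef_rot: [0.128, 0.957, 0.058, 0.252]
contact_force: [-7.0, -1.4, 9.3]
opening: 0.222
finger_force: 45.2
```

```bash
python3 -c "
from plant import r
from h import *
rep(r,-.045,64-180-85)"
```

```text
t 19.32 q [-0.55  0.7   0.01  2.18  2.36  0.31 -1.58] h mm -44.8 ux,uy mm -0.1 -0.0 a 159.4 f(ux,uy,n) [-0.0, -0.8, 14.2] mom n 0.6 grip 45
shift cm [-0.01  0.    0.02] rot deg [-0.01  0.04  0.36] 0.4
```

The moment rises at 85°, so this is the stop. I ease back 2° and let it up.

Request:
step_arm(steps=[[0,0,0,0,0,-1,1],[0,0,0,0,0,-1,1],[0,0,-0.1,0,0,0,1],[0,0,-0.1,0,0,0,1],[0,0,-0.1,0,0,0,1],[0,0,-0.1,0,0,0,1],[0,0,0,0,0,0,1],[0,0,0,0,0,0,1]])

```text
clock: 20.32
tool_pos: [0.5629, 0.2102, 0.1793]
eef_rot: [0.113, 0.959, 0.054, 0.253]
contact_force: [-6.6, 0.4, 6.1]
opening: 0.222
finger_force: 44.9
```

```bash
python3 -c "
from plant import r
from h import *
rep(r,-.041,64-180-83)"
```

```text
t 20.32 q [-0.56  0.7   0.03  2.18  2.37  0.3  -1.55] h mm -41.1 ux,uy mm -0.0 -0.0 a 161.2 f(ux,uy,n) [-1.2, 1.0, 11.2] mom n -0.14 grip 45
shift cm [-0.    0.   -0.01] rot deg [-0.03  0.03  0.21] 0.2
```

Request:
step_arm(steps=[[0,0,-0.1,0,0,0,1],[0,0,0,0,0,0,1],[0,0,0,0,0,0,1]])

```text
clock: 20.7
tool_pos: [0.5625, 0.2102, 0.1801]
eef_rot: [0.113, 0.959, 0.054, 0.253]
contact_force: [-4.5, -0.1, 6.4]
opening: 0.223
finger_force: 44.9
```

```bash
python3 -c "
from plant import r
from h import *
rep(r,-.041,64-180-83)"
```

```text
t 20.7 q [-0.56  0.69  0.03  2.18  2.37  0.29 -1.55] h mm -40.1 ux,uy mm -0.0 -0.0 a 161.2 f(ux,uy,n) [0.8, 0.3, 10.4] mom n -0.18 grip 45
shift cm [-0.    0.    0.09] rot deg [-0.03  0.03  0.21] 0.2
```

Request:
step_arm(steps=[[0,0,-0.1,0,0,0,1],[0,0,0,0,0,0,1],[0,0,0,0,0,0,1]])

```text
clock: 21.08
tool_pos: [0.5624, 0.2101, 0.1803]
eef_rot: [0.113, 0.959, 0.054, 0.253]
contact_force: [-0.1, 1.0, -3.6]
opening: 0.226
finger_force: 44.9
```

```bash
python3 -c "
from plant import r
from h import *
rep(r,-.041,64-180-83)"
```

```text
t 21.07 q [-0.57  0.69  0.03  2.18  2.37  0.29 -1.55] h mm -39.9 ux,uy mm -0.0 -0.0 a 161.2 f(ux,uy,n) [-0.3, 1.0, -0.5] mom n -0.18 grip 45
shift cm [-0.    0.    0.11] rot deg [-0.05  0.01  0.23] 0.2
```

The spring's force has passed to the pocket roof, so it is locked. Releasing.

Request:
step_arm(steps=[[0,0,0,0,0,0,0],[0,0,0,0,0,0,0],[0,0,0,0,0,0,0],[0,0,0,0,0,0,0],[0,0,0,0,0,0,0],[0,0,0,0,0,0,0]])

```text
clock: 21.82
tool_pos: [0.5621, 0.2099, 0.1804]
eef_rot: [0.112, 0.959, 0.054, 0.253]
contact_force: [0.7, -0.4, 0.2]
opening: 0.497
finger_force: 0.0
```

Request:
step_arm(steps=[[0,0,-0.5,0,0,0,0],[0,0,-2,0,0,0,0],[0,0,-3,0,0,0,0],[0,0,-3,0,0,0,0],[0,0,-3,0,0,0,0],[0,0,-2,0,0,0,0],[0,0,0,0,0,0,0]])

```text
clock: 22.7
tool_pos: [0.5002, 0.204, 0.2874]
eef_rot: [0.113, 0.959, 0.054, 0.255]
contact_force: [-0.3, -0.1, -0.3]
opening: 0.5
finger_force: 0.0
```

Run:
```python
from plant import r
from h import *
rep(r,-.041,64-180-83)
w=r.snapshot("wrist")["pixels"][:,:,::-1];t=r.snapshot("top")["pixels"][:,:,::-1]
cv2.imwrite("pics/end.png",np.clip(np.hstack([cv2.resize(w,(400,300)),cv2.resize(t[90:300,150:430],(400,300))])*1.3,0,255).astype(np.uint8))
```

```text
t 22.7 q [-0.91  0.46  0.43  2.25  1.8   0.04 -1.02] h mm 84.1 ux,uy mm -0.6 -0.3 a 161.2 f(ux,uy,n) [1.1, -0.1, 2.5] mom n -0.0 grip 0
shift cm [ 0.    0.04 12.51] rot deg [0.03 0.21 0.2 ] 0.3
```

View pics/end.png

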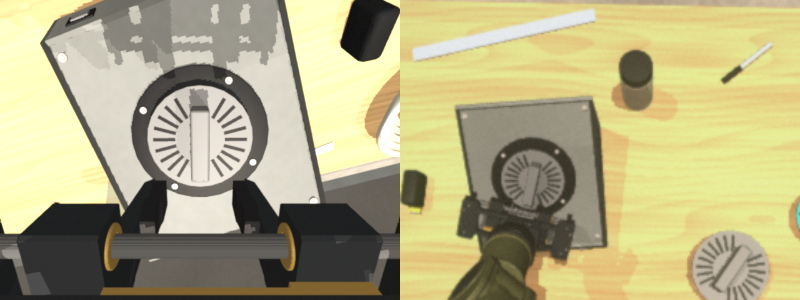

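The cartridge sits square in the bezel, with its bar still at the locked angle, and the bottle and tape measure are in place. I ease off the joint 6 limit and hand in.

Request:
step_arm(steps=[[0,0,1.5,0,0,0,0],[0,0,0.5,0,0,0,0],[0,0,0,0,0,0,0],[0,0,0,0,0,0,0]])

```text
clock: 23.3
tool_pos: [0.5107, 0.2041, 0.2692]
eef_rot: [0.113, 0.959, 0.053, 0.255]
contact_force: [0.1, 0.3, 0.4]
opening: 0.504
finger_force: 0.0
```

```bash
python3 -c "
from plant import r
s=r.get_state();print(s['clock'],s['q'].round(3),s['contact_force'].round(1))
print(r.finish_job())"
```

```text
23.3 [-0.744  0.482  0.21   2.243  1.864  0.149 -1.077] [0.1 0.3 0.4]
the job is handed in; nothing more can be done
None
```

The small grey filter cartridge is fitted and locked in the extractor: I turned it clockwise to the stop, let it spring up and released it, then handed the job in at 23.3 s with the gripper clear and the bottle, tape measure and mallet left alone.

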